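# Set up the vacuum filter and its bleed valve

## Robot

A 6-joint arm with a two-finger parallel gripper is mounted at the origin on the work surface. World frame = base frame: x ahead of the robot, y to its left, z up, the work surface at z = 0. Lengths are in mm, angles in rad, forces in N, time in s.
With the tool pointing down it reaches from about 300 to 775 mm from the base axis. Payload 14.6 kg.
Tool frame: the origin (TCP) lies between the finger pads; the fingertips stand 19 mm ahead of it and the grasp point (between the pads) is the TCP; z points along the fingers, y is the line along which they close (so a half turn about z gives the same grasp; the last joint's range is limited). The gripper opens to 94 mm and grips with 3 to 60 N. Pads are 16 mm wide; open, the fingers measure 119 mm over their backs; the gripper's body (75 mm by 177 mm) begins 78 mm behind the grasp point.
Start: joints at [1.036, 0.3, 1.521, -0, 1.321, -0.067], TCP at [248.004, 490.9, 188.446] pointing down, gripper open.
Joint ranges: [-3.03, 3.03], [-0.79, 2.21], [0.23, 2.52], [-1.04, 4.18], [0, 3.07], [-2.55, 2.55]. Speed limits (rad/s): [2.22, 2.22, 2.57, 3.14, 3.14, 3.14].

## Interface

Orientations are given as [roll, pitch, yaw] about the fixed x, y, z axes, in that order (R = Rz(yaw) Ry(pitch) Rx(roll)).
In Python, from cell import monitor, imaging, job, find_in, trace gives the robot as it stands. The module is installed in compiled form; this text tells all that it offers.
- The arm moves only by the tool arm_command, never from a script. Its argument "steps" is a list of rows, each a list of 5 numbers: the opening, from 0 (shut) to 1 (fully open), then the shift along the tool's x, y, z in mm, then the turn about the tool's z in degrees. In form: [[gripper, dx, dy, dz, turn], ...]. A call has 1 to 20 rows; each row is the pose to reach, as a shift and turn from the pose commanded when the call began, along the tool's axes at that moment; what a row does not reach only later rows make up. A row lasts 1/8 s, in which the tool goes at most 62.5 mm and 10.7 degrees, less where a joint would pass 70% of its speed; a pose out of reach is approached as far as the arm can. A call with a gripper value outside its range is refused whole. The fingers move at their own pace and stop on an object; "force" is the grip in N (left out, the last holds). Time passes only in rows, so rows that repeat a pose let the fingers close. It gives the time, the measured TCP pose, the force, the opening and the grip force at its end, in the units of the state.
- monitor.read_state(): the state, without advancing time (a new reading comes with each control period).
- imaging.camera(name): name is "scene" or "top" or "wrist"; returns a dict with "img" (384x512x3 uint8, red, green, blue), "mtx" (3x3 intrinsics, pixels), "view" (4x4, takes a point from world to camera coordinates). Camera axes: x right, y down, z forward; pixel columns grow to the right and rows downward; lengths in mm; the calibration is good to about 2 mm. A picture is of the moment at which its call begins. There is no depth.
- job.sign_off(): hands the job in; it is judged then, once.
Trained networks look in a picture, given as the dict that the camera call returned (one of the last four; its "shot" number tells which), for a name from the list of things; names that differ only in an ending like _2 or _b are one class to them, and where a whole thing is asked for, a point or a joint stands for the part that bears it (a point fixed in the world has none). Each returns a list of dicts, best first, with "p" (0 to 1); they miss things now and then, are a little off and sometimes report something else, mostly with a low value. They report only what shows in the picture. A call takes as long as a camera call.
- find_in(picture, target): "rect" ([centre column, centre row, width, height] in pixels, round what is visible of it).
- trace(picture, target): "region" (384x512 bool, what is visible of it) and "rect" ([centre column, centre row, width, height] in pixels, round what is visible of it).
The state is a dict: "clock": time; "joints": joint angles; "qd": joint speeds; "effort": joint torques, N m; "eef_pos": TCP position; "eef_rot": TCP orientation; "wrist_force": force on the tool from outside, world axes, zero at the start; "moment": the same for the moment, N m; "finger_gap": finger opening in mm; "finger_force": force on a finger pad.
Only numpy, scipy, OpenCV 4.12 (cv2) and the standard library are available. Lean on these libraries where they do the work, as an engineer would, in place of code of your own. Each camera call takes 0.05 s, during which the arm holds its last target. There are 200 camera calls.

## Task

Stand the slim steel filter cup upright and centred on the narrow raised head of the vacuum filter stand, setting it down gently rather than letting it drop. Then take the crank handle on the stand's valve wheel, close the valve (clockwise from above) until it stops, and back it off exactly two full turns. Finish while still gripping the handle between the fingers and keeping it still at that setting, ready for the pump to start, with the cup still on its head and everything else left where it was.

Things in the scene. Friction and masses are not known exactly. Their poses are not given: they have to be found in the camera images.
- cup: slim straight-sided open cup of bare steel, 52 mm outer diameter, 80 mm tall, wall 3 mm, flat closed bottom; about 0.2 kg; stands upright and loose on the table, on the robot's right. Origin: centre of its underside; z up.
- stand: steel filter stand fixed to the table, in front of the robot: a flat plate 100 x 400 mm, 12 mm thick, with the narrow head for the cup at its right (-y) end and the wheel valve at its left (+y) end, 280 mm apart, joined by a 20 mm pipe 45 mm above the table. Origin: centre of the plate's underside on the table, z up, y along the plate from head to valve.
- seat (a point): centre of the flat round top of the head, where the cup must stand: a disc 44 mm across (narrower than the cup, no rim), 100 mm above the table, on a 24 mm neck.
- valve_axis (a point): point on the valve wheel's vertical axis, at the height of the rim's middle, 85 mm above the table. The wheel is a black spoked ring, 102 mm across overall; rim bar 12 mm thick, its top at 91 mm above the table; the hub's top is at 92 mm.
- handle_mid (a point): point on the crank handle's own axis, 25 mm above the handle's foot and 20 mm below its top, 120 mm above the table. It circles the valve axis at 45 mm radius as the wheel turns; its position shows where the handle is.
- handle: the crank handle: upright bare metal cylinder, 16 mm diameter, 45 mm tall (its foot 95 mm, its top 140 mm above the table), standing on a 20 mm boss of the wheel's rim that reaches 94 mm above the table. It spins freely about its own axis, so a hand can carry it round in circles without turning or letting go. Origin: centre of its foot.
- valve (a joint): turn of the valve wheel in rad: 0 is closed against the stop, it grows counter-clockwise seen from above (opening), 6.283 for each full turn, up to 25.2. It starts between 2.5 and 8 rad open. The stop is inside the valve: it cannot be seen but is felt as a firm end of the motion. At 0 the handle lies from the axis along the stand's own +x. The wheel turns with light friction (about 0.06 N m, 1.5 N at the handle) and stays where it is left.
- dishes_tall: bystander: stack of five covered culture dishes, 94 mm across, 75 mm tall, beyond the stand. Origin: centre of underside.
- dishes_low: bystander: stack of three covered culture dishes, 94 mm across, 45 mm tall, between the robot and the stand. Origin: centre of underside.
- beaker: bystander: glass beaker, 72 mm across, 95 mm tall, far left. Origin: centre of underside.
- wide_cup: bystander: wide low steel bowl, 90 mm across, 55 mm tall, right, beyond the cup. Origin: centre of underside.
- bottle: bystander: white bottle with a cap, 68 mm across, 190 mm tall, far right. Origin: centre of underside.
- pot: bystander: small white plastic pot, 62 mm across, 60 mm tall, near right. Origin: centre of underside.
- wood_box: bystander: flat wooden block 75 x 50 x 20 mm, between the robot and the stand. Origin: centre of underside.
- marker: bystander: marker pen, 130 x 15 x 14 mm, lying near left. Origin: on its underside, near the middle.

How it is judged:
By the outcome, as a careful person would: the job done as asked, in the order asked, and still so for the second after the job is handed in, while the arm keeps its last pose, push and grip.
It also fails if it takes over 72 s, if anything falls off the work surface, if the arm or the gripper's body presses on something with over 40 N, if the wrist force passes 120 N, or if a joint passes its speed limit or range.

## Working session

There is one attempt and no reset: what is moved stays moved. The work goes in short steps, Python scripts to look and compute and a tool call to move; the robot and the scene stay as the last step left them, time stands still between calls to the robot, and variables do not carry over. Pictures are saved under pics/ and viewed, at most 10 in all, crops included, and the job is handed in when it is done.

Besides the shell and the picture viewer there is one more tool, called after "Emit:" as name([rows], argument=value, ...), one row to a line, values as JSON. arm_command: Moves the arm, as the interface text tells. Its arguments: {"type":"object","properties":{"steps":{"type":"array","items":{"type":"array","items":{"type":"number"}}},"force":{"type":"number"}},"required":["steps"]}

```bash
mkdir -p pics
cat > h.py <<'E'
import numpy as np, cv2
from cell import monitor, imaging, job, find_in, trace
def ray(c,u,v):
    V=c["view"];R=V[:3,:3];t=V[:3,3]
    d=R.T@np.linalg.solve(c["mtx"],[u,v,1.]);return -R.T@t,d
def atz(c,u,v,z):
    o,d=ray(c,u,v);return o+d*(z-o[2])/d[2]
def proj(c,p):
    q=c["mtx"]@(c["view"]@np.append(p,1))[:3];return q[:2]/q[2]
def save(c,n,s=1): cv2.imwrite(f"pics/{n}.png",cv2.cvtColor(cv2.resize(c["img"],None,fx=s,fy=s),cv2.COLOR_RGB2BGR))
E
python3 - <<'E'
from h import *
np.set_printoptions(precision=1,suppress=True)
a=imaging.camera("top");b=imaging.camera("scene")
cv2.imwrite("pics/a.png",cv2.cvtColor(np.vstack([a["img"],b["img"]])[:,:],cv2.COLOR_RGB2BGR)[:768]) 
im=cv2.imread("pics/a.png"); cv2.imwrite("pics/a.png",cv2.resize(im,(400*2,600)) if 0 else cv2.resize(np.hstack([im[:384],im[384:]]),(800,300)))
save(a,"top",1.5)
for n,c in(("top",a),("scene",b)):
    print(n,ray(c,256,192))
    for t in("cup","stand","seat","valve_axis","handle_mid","handle","valve","wood_box","dishes_low","dishes_tall","wide_cup","pot","bottle","beaker","marker"):
        print(t,[(np.array(r["rect"]),round(r["p"],2)) for r in find_in(c,t)[:2]])
s=monitor.read_state();print(s)
E
```

```text
top (array([ 371. ,  -71. , 1216.8]), array([ 0.1, -0. , -1. ]))
cup [(array([352.6, 223.7,  24.9,  22.2]), 0.7), (array([345.7, 140.1,  35. ,  30.4]), 0.23)]
stand [(array([200.2, 186.8, 148. ,  70.7]), 0.78)]
seat [(array([201.5, 190.6, 151. ,  68.9]), 0.85)]
valve_axis [(array([199.6, 190.9, 152. ,  68.1]), 0.63)]
handle_mid [(array([112.6, 117.1,  35.6,  35.8]), 0.62), (array([156.2, 207.7,   9. ,   4.4]), 0.52)]
handle [(array([153.9, 207.2,  11.4,   6.6]), 0.41)]
valve [(array([146.2, 198.4,  39.8,  35.6]), 0.81), (array([268.8, 260.2,  34.2,  37.3]), 0.25)]
wood_box [(array([179.2, 261.1,  22. ,  30.3]), 0.91), (array([201.4, 191.7, 153.9,  71. ]), 0.3)]
dishes_low [(array([268.8, 259.1,  36.3,  34.3]), 0.86)]
dishes_tall [(array([276.5, 116.2,  36.7,  38.9]), 0.89), (array([152.8, 208.7,  15.2,   9.3]), 0.53)]
wide_cup [(array([348.9, 140.6,  34.7,  29.6]), 0.79), (array([202.1, 191.6, 151.4,  73.1]), 0.37)]
pot [(array([407.5, 261.8,  26. ,  25.1]), 0.57), (array([351.3, 221.8,  25.2,  26.9]), 0.33)]
bottle [(array([399.2, 157.6,  37.2,  36. ]), 0.55)]
beaker [(array([113.3,
[... 723 characters left out ...]
5.6]), 0.91)]
wide_cup [(array([181.6, 210.8,  26.9,  23.3]), 0.66)]
pot [(array([189.5, 148.4,  14.8,  19.3]), 0.49)]
bottle [(array([154.4, 180.1,  25.4,  50.9]), 0.61)]
beaker [(array([363.4, 280.2,  28.5,  42. ]), 0.7)]
marker [(array([368.8, 204.1,  28.7,  18. ]), 0.47), (array([154.4, 183. ,  27.9,  47.6]), 0.18)]
{'clock': 1.6, 'joints': array([ 1. ,  0.3,  1.5, -0. ,  1.3, -0.1]), 'qd': array([0., 0., 0., 0., 0., 0.]), 'effort': array([ -0. , -53.2, -35.3,   0.1,   0. ,  -0. ]), 'eef_pos': array([248. , 490.9, 188.4]), 'eef_rot': array([-3.1,  0. ,  2.7]), 'wrist_force': array([ 0.5, -0.6,  0.4]), 'moment': array([ 0., -0.,  0.]), 'finger_force': 0.0, 'finger_gap': 94.08232572855619}
```

View pics/top.png

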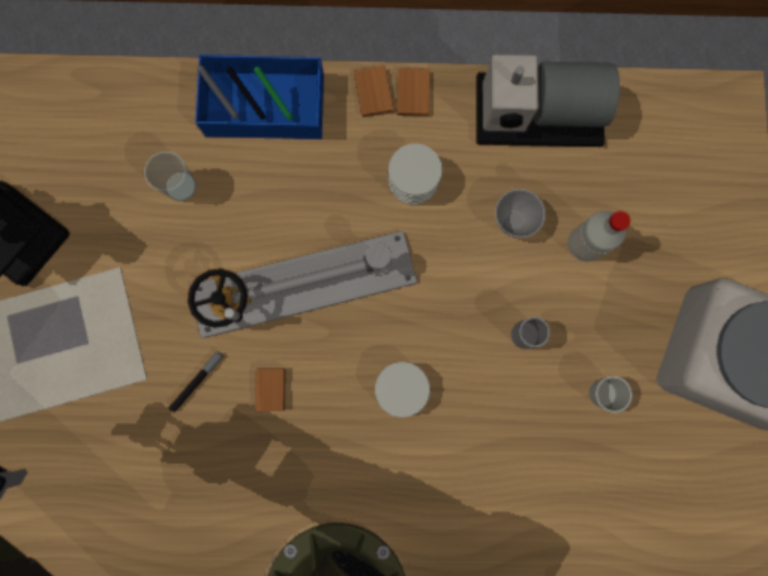

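View pics/a.png

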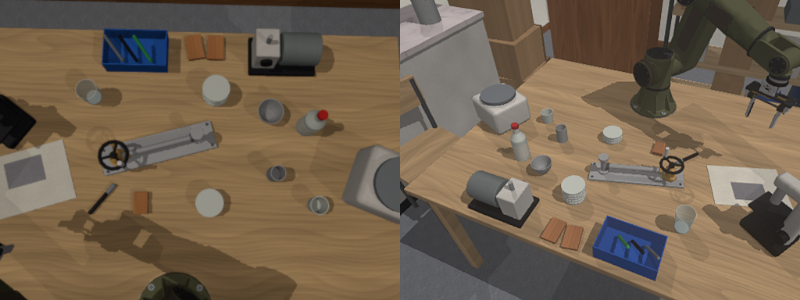

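Top: cup at (353,222), wheel centre at (145,199), handle at (153,209), head at about (252,169). All the names match the pictures.

Run:
```python
from h import *
np.set_printoptions(precision=1,suppress=True)
a=imaging.camera("top")
r=find_in(a,"cup")[0]["rect"];print("cup",atz(a,r[0],r[1],45))
w=find_in(a,"valve")[0]["rect"];V=atz(a,145.5,198.5,87);print("valve",V,atz(a,w[0],w[1],87))
S=atz(a,252,169,100);print("seat",S, np.linalg.norm((V-S)[:2]))
H=atz(a,153.5,209,140);print("handle",H,H-V)
y=(V-S)[:2];yaw=np.arctan2(-y[0],y[1]);print("yaw",yaw,"handle ang",np.arctan2(H[1]-V[1],H[0]-V[0])-yaw)
for t,z in(("wood_box",10),("dishes_low",40),("dishes_tall",60),("wide_cup",30),("pot",30),("bottle",95),("beaker",50),("marker",7)):
    q=find_in(a,t)[0]["rect"];print(t,atz(a,q[0],q[1],z))
s=monitor.read_state();print(s["eef_rot"],s["joints"])
# corners of plate by trace
g=trace(a,"stand")[0];m=g["region"].astype(np.uint8)
print(cv2.minAreaRect(cv2.findContours(m,0,1)[0][0]))
```

```text
cup [ 451.7 -330.3   45. ]
valve [502.  205.3  87. ] [501.4 206.   87. ]
seat [580.4 -62.3 100. ] 278.90496227636334
handle [470.8 171.9 140. ] [-31.2 -33.4  53. ]
yaw 0.285214453326083 handle ang -2.6061150027643594
wood_box [353.3 127.   10. ]
dishes_low [ 354.3 -112.8   40. ]
dishes_tall [721.8 305.5  60. ]
wide_cup [ 681.3 -313.5   30. ]
pot [ 351.  -473.6   30. ]
bottle [ 621.6 -443.    95. ]
beaker [724.8 309.   50. ]
marker [363.2 258.5   7. ]
[3.1 0.  2.7] [ 1.   0.3  1.5 -0.   1.3 -0.1]
((199.5047607421875, 186.83218383789062), (43.262054443359375, 152.4332275390625), 76.37300109863281)
```

```bash
cat >> h.py <<'E'
from scipy.spatial.transform import Rotation as Ro
np.set_printoptions(precision=1,suppress=True)
def to(p,yaw=None):
    s=monitor.read_state();R=Ro.from_euler("xyz",s["eef_rot"]).as_matrix()
    y=s["eef_rot"][2];t=None if yaw is None else -np.degrees((yaw-y+np.pi)%(2*np.pi)-np.pi)
    print("delta",R.T@(np.array(p)-s["eef_pos"]),"turn",t,"rot",s["eef_rot"].round(3),"pos",s["eef_pos"],"F",s["wrist_force"],"t",s["clock"],"q",s["joints"].round(2),"gap",s["finger_gap"],s["finger_force"])
E
python3 -c "
from h import *
to([452,-330,220],0.285)"
```

```text
delta [-552.2 -640.7  -31.5] turn 136.86739824674157 rot [3.1 0.  2.7] pos [248.  490.9 188.5] F [-0.  -0.1  1. ] t 2.2 q [ 1.   0.3  1.5 -0.   1.3 -0.1] gap 93.88549396984016 0.0
```

Emit:
arm_command([
  [1,-50,-58,-10,0],
  [1,-100,-116,-30,0],
  [1,-138,-160,-31,0],
  [1,-180,-209,-31,0],
  [1,-222,-258,-31,0],
  [1,-264,-306,-31,0],
  [1,-306,-355,-31,0],
  [1,-348,-404,-31,0],
  [1,-390,-452,-31,0],
  [1,-431,-500,-31,0],
  [1,-473,-549,-31,0],
  [1,-510,-592,-31,0],
  [1,-552,-641,-31,0],
  [1,-552,-641,-31,0],
  [1,-552,-641,-31,0],
  [1,-552,-641,-31,0],
])

```text
clock: 4.2
eef_pos: [451.5, -329.6, 219.3]
eef_rot: [3.141, -0.0, 2.674]
wrist_force: [-0.0, 0.0, -0.2]
finger_gap: 93.9
finger_force: 0.0
```

Run:
```python
from h import *
to([452,-330,60])
w=imaging.camera("wrist");a=imaging.camera("top")
save(w,"w1",1.2)
for n,c in(("w",w),("t",a)):
    for r in find_in(c,"cup")[:2]: print(n,r["rect"],r["p"],atz(c,*r["rect"][:2],40),atz(c,*r["rect"][:2],80))
print(proj(w,[452,-330,80]),proj(w,[452,-330,0]))
```

```text
delta [ -0.7  -0.2 159.3] turn None rot [ 3.1 -0.   2.7] pos [ 451.5 -329.6  219.3] F [-0.   0.  -0.2] t 4.2 q [-0.7  0.3  1.4  0.   1.4 -1.8] gap 93.93345338950964 0.0
w [259.1, 176.6, 45.4, 46.1] 0.74 [ 458.1 -329.6   40. ] [ 450.5 -326.1   80. ]
w [335.1, 304.1, 48.3, 64.5] 0.59 [ 668.8 -316.3   40. ] [ 638.7 -314.2   80. ]
t [347.6, 222.1, 18.2, 20.2] 0.6 [ 454.4 -316.1   40. ] [ 451.6 -307.8   80. ]
[256.6 179.3] [256.7 166.8]
```

View pics/w1.png

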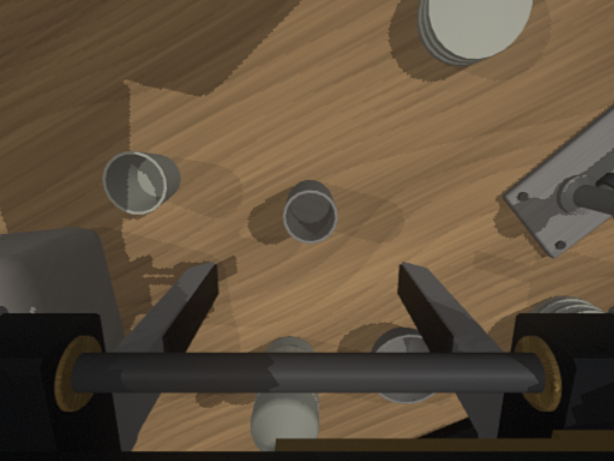

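The cup's rim is centred at about (258,180) in wrist pixels, against a predicted (256.6,179.3), so it is 1–2 mm off. The fingers are clear of other things.

Run:
```python
from h import *
w=imaging.camera("wrist");p=atz(w,258.3,180,80);print(p)
to([p[0],p[1],58])
```

```text
[ 454.  -328.6   80. ]
delta [ -1.5   1.8 161.8] turn None rot [-3.1  0.   2.7] pos [ 451.8 -329.5  219.8] F [-0.   0.1  0.6] t 4.45 q [-0.7  0.3  1.4  0.   1.4 -1.8] gap 93.9397382652148 0.0
```

Emit:
arm_command([
  [1,-1,2,30,0],
  [1,-1,2,70,0],
  [1,-1,2,110,0],
  [1,-1,2,140,0],
  [1,-1,2,155,0],
  [1,-1,2,161,0],
  [1,-1,2,161,0],
  [0.4,-1,2,161,0],
  [0.4,-1,2,161,0],
  [0.4,-1,2,161,0],
  [0.4,-1,2,161,0],
  [0.4,-1,2,161,0],
  [0.4,-1,2,161,0],
], force=15)

```text
clock: 6.08
eef_pos: [453.5, -328.8, 58.5]
eef_rot: [3.142, 0.0, 2.674]
wrist_force: [1.0, -0.4, 1.2]
finger_gap: 50.2
finger_force: 15.0
```

Emit:
arm_command([
  [0.4,0,0,-5,0],
  [0.4,0,0,-20,0],
  [0.4,0,0,-50,0],
  [0.4,0,0,-90,0],
  [0.4,0,0,-125,0],
  [0.4,1,25,-145,0],
  [0.4,3,70,-150,0],
  [0.4,5,115,-150,0],
  [0.4,6,155,-150,0],
  [0.4,6,180,-150,0],
  [0.4,6,186,-150,0],
  [0.4,6,186,-150,0],
  [0.4,6,186,-150,0],
  [0.4,6,186,-150,0],
])

```text
clock: 7.82
eef_pos: [531.7, -160.7, 208.5]
eef_rot: [-3.142, 0.0, 2.673]
wrist_force: [0.6, 0.1, -2.0]
finger_gap: 50.6
finger_force: 15.0
```

Run:
```python
from h import *
w=imaging.camera("wrist");save(w,"w2",1.5)
to([580.4,-62.3,160])
print(proj(w,[580.4,-62.3,100]))
```

```text
delta [  1.  109.7  48.5] turn None rot [-3.1 -0.   2.7] pos [ 531.7 -160.7  208.5] F [-0.4  0.  -2.2] t 7.875 q [-0.4  0.3  1.5 -0.   1.4 -1.5] gap 50.45942011190698 14.996147736674175
[364.5 184.3]
```

View pics/w2.png

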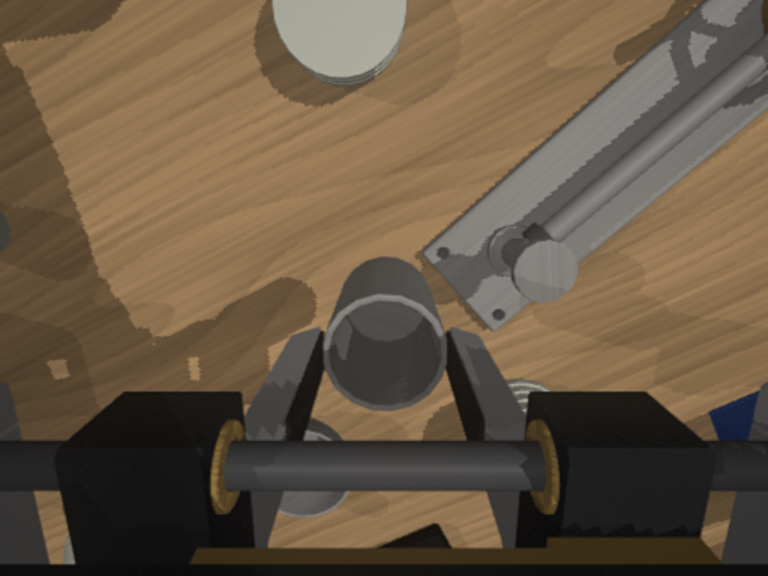

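The head disc is at about (363,179) wrist px, 5 px above the prediction. The held cup's rim is at about (257,234), and the cup is upright in the fingers.

Run:
```python
from h import *
w=imaging.camera("wrist")
g=cv2.cvtColor(w["img"],cv2.COLOR_RGB2GRAY)
c=g[150:210,325:400]; c=cv2.resize(c,None,fx=4,fy=4,interpolation=cv2.INTER_CUBIC)
h=cv2.HoughCircles(c,cv2.HOUGH_GRADIENT,1,50,param1=80,param2=20,minRadius=75,maxRadius=100)
print(h[0][:3]/4+[325,150,0] if h is not None else None)
p=atz(w,363.3,179.3,100);print("seat",p);print("rim",atz(w,257.3,234,230.5))
to([p[0],p[1],160])
```

```text
None
seat [575.  -61.3 100. ]
rim [ 531.2 -160.   230.5]
delta [  6.3 108.1  48.5] turn None rot [-3.1 -0.   2.7] pos [ 531.8 -160.5  208.5] F [-0.5 -1.  -2. ] t 7.925 q [-0.4  0.3  1.5 -0.   1.4 -1.5] gap 50.248060133438855 14.996170891681686
```

Run:
```python
from h import *
w=imaging.camera("wrist");a=imaging.camera("top");b=imaging.camera("scene")
def ell(c,p):
    t=np.linspace(0,6.28,60);return np.array([proj(c,[p[0]+22*np.cos(x),p[1]+22*np.sin(x),100]) for x in t])
outs=[]
for c,(u,v),n,f in((w,(364,181),28,9),(a,(252,169),12,21),(b,(264,205),12,21)):
    if c is b: u,v=proj(b,[577,-62,100]).astype(int)
    im=cv2.resize(c["img"][v-n:v+n,u-n:u+n],(500,500),interpolation=cv2.INTER_CUBIC);f=500/(2*n)
    for p,col in(((575,-61.3),(255,0,0)),((580.4,-62.3),(0,255,0))):
        e=((ell(c,p)-[u-n,v-n]+.5)*f).astype(int);cv2.polylines(im,[e.reshape(-1,1,2)],True,col,1)
    outs.append(cv2.resize(im,(266,266)) if 0 else im)
cv2.imwrite("pics/c.png",cv2.cvtColor(cv2.resize(np.hstack(outs[:3]),(800,267)),cv2.COLOR_RGB2BGR))
```

```text
(no output)
```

View pics/c.png

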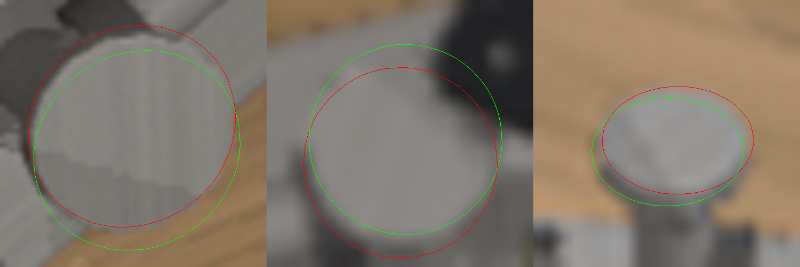

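Emit:
arm_command([
  [0.4,1,25,0,0],
  [0.4,2,60,0,0],
  [0.4,4,90,0,0],
  [0.4,4,105,0,0],
  [0.4,4,108.5,0,0],
  [0.4,4,108.5,10,0],
  [0.4,4,108.5,25,0],
  [0.4,4,108.5,37,0],
  [0.4,4,108.5,43,0],
  [0.4,4,108.5,46,0],
  [0.4,4,108.5,47,0],
  [0.4,4,108.5,47.5,0],
  [0.4,4,108.5,48,0],
  [0.4,4,108.5,48,0],
])

```text
clock: 9.82
eef_pos: [577.4, -61.4, 160.5]
eef_rot: [3.142, 0.0, 2.674]
wrist_force: [0.4, -0.3, -2.5]
finger_gap: 50.6
finger_force: 15.0
```

Run:
```python
from h import *
to([577.3,-61.8,158.5])
b=imaging.camera("scene");u,v=proj(b,[577,-62,130]).astype(int)
cv2.imwrite("pics/d.png",cv2.cvtColor(cv2.resize(b["img"][v-30:v+30,u-30:u+30],(500,500),interpolation=cv2.INTER_CUBIC),cv2.COLOR_RGB2BGR))
```

```text
delta [-0.1 -0.4  2. ] turn None rot [3.1 0.  2.7] pos [577.4 -61.4 160.5] F [ 0.4 -0.3 -2.5] t 9.825 q [-0.2  0.4  1.5  0.   1.3 -1.3] gap 50.6049240527309 14.996109169442207
```

View pics/d.png

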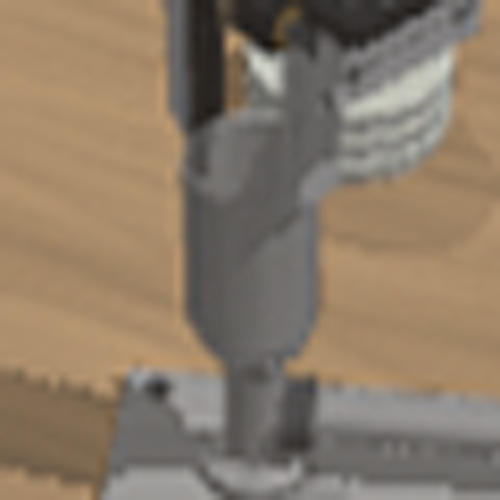

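The cup is upright just above the head, and its axis lines up with the neck.

Emit:
arm_command([
  [0.4,0,0,0.5,0],
  [0.4,0,0,1,0],
  [0.4,0,0,1.5,0],
  [0.4,0,0,1.8,0],
  [0.4,0,0,1.8,0],
])

```text
clock: 10.5
eef_pos: [577.3, -61.4, 158.6]
eef_rot: [3.142, -0.0, 2.674]
wrist_force: [-0.2, -0.4, -1.5]
finger_gap: 50.5
finger_force: 15.0
```

Emit:
arm_command([
  [0.4,0,0,0.3,0],
  [0.4,0,0,0.6,0],
  [0.4,0,0,0.6,0],
])

```text
clock: 10.88
eef_pos: [577.5, -61.5, 158.4]
eef_rot: [3.141, 0.001, 2.674]
wrist_force: [-0.7, 0.8, 2.8]
finger_gap: 50.3
finger_force: 15.0
```

Contact is felt. Releasing slowly.

Emit:
arm_command([
  [0.55,0,0,0,0],
  [0.57,0,0,0,0],
  [0.6,0,0,0,0],
  [0.65,0,0,0,0],
  [0.7,0,0,0,0],
  [0.8,0,0,0,0],
  [0.9,0,0,-3,0],
  [0.9,0,0,-12,0],
  [0.9,0,0,-30,0],
  [0.9,0,0,-60,0],
  [0.9,0,0,-90,0],
  [0.9,0,0,-100,0],
  [0.9,0,0,-100,0],
])

```text
clock: 12.5
eef_pos: [577.4, -61.4, 258.4]
eef_rot: [3.141, 0.001, 2.674]
wrist_force: [-1.1, -0.4, -0.5]
finger_gap: 84.5
finger_force: 0.0
```

Run:
```python
from h import *
w=imaging.camera("wrist");b=imaging.camera("scene");u,v=proj(b,[577,-62,130]).astype(int)
W=w["img"]
B=cv2.resize(b["img"][v-30:v+30,u-30:u+30],(384,384),interpolation=cv2.INTER_CUBIC)
cv2.imwrite("pics/e.png",cv2.cvtColor(cv2.resize(np.hstack([W,B]),(800,343)),cv2.COLOR_RGB2BGR))
V=np.array([502,205.3]);a=3.68+.285
print(proj(w,[577.3,-61.8,180]),proj(w,[577.3,-61.8,100]))
to([470.8,171.9,230],0.285+np.pi)
```

```text
[256.4 192.8] [256.5 175.3]
delta [199.9 160.4  27.2] turn -43.130578713076375 rot [-3.1 -0.   2.7] pos [577.  -61.4 257. ] F [ 0.4 -0.7  0.4] t 12.6 q [-0.2  0.3  1.3 -0.   1.5 -1.3] gap 84.59038988715668 0.0
```

View pics/e.png

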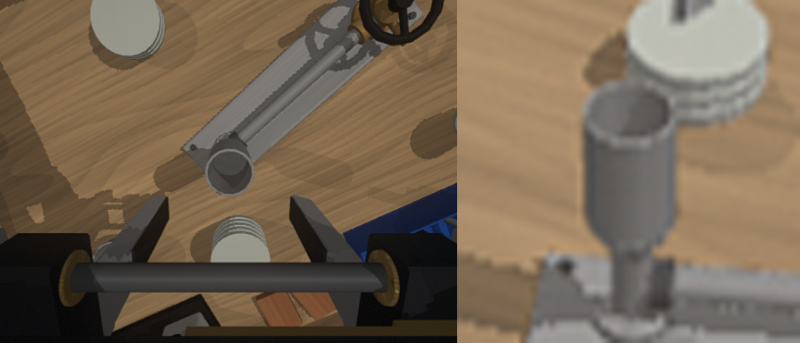

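The cup stands upright and centred on the head, rim at about (229,172) of the picture. Now the handle.

Emit:
arm_command([
  [0.7,15,12,0,-5],
  [0.7,45,36,0,-12],
  [0.7,80,64,10,-19],
  [0.7,115,92,20,-26],
  [0.7,150,120,27,-33],
  [0.7,180,144,27,-39],
  [0.7,195,156,27,-43],
  [0.6,200,160,27,-43],
  [0.6,200,160,27,-43],
  [0.6,200,160,27,-43],
  [0.6,200,160,27,-43],
])

```text
clock: 13.98
eef_pos: [471.2, 171.0, 230.9]
eef_rot: [-3.142, -0.0, -2.86]
wrist_force: [-0.9, 0.4, 0.7]
finger_gap: 56.3
finger_force: 0.0
```

Run:
```python
from h import *
w=imaging.camera("wrist");save(w,"f",1.5)
V=np.array([502,205.3])
for p in([502,205.3,92],[470.8,171.9,140],[470.8,171.9,95]): print(proj(w,p))
for t in ("handle","valve"): print(t,[(r["rect"],r["p"]) for r in find_in(w,t)[:2]])
to([470.8,171.9,123],0.285+np.pi)
```

```text
[277.9 212.6]
[257.7 189.8]
[257.6 179.8]
handle [([260.8, 185.9, 21.8, 23.1], 0.88)]
valve []
delta [  0.1   0.7 108. ] turn -0.16782526376901263 rot [-3.1 -0.  -2.9] pos [471.1 171.3 231. ] F [-0.   0.3  0.6] t 14.125 q [ 0.3  0.2  1.6 -0.   1.4 -1.6] gap 56.29627996232069 0.0
```

View pics/f.png

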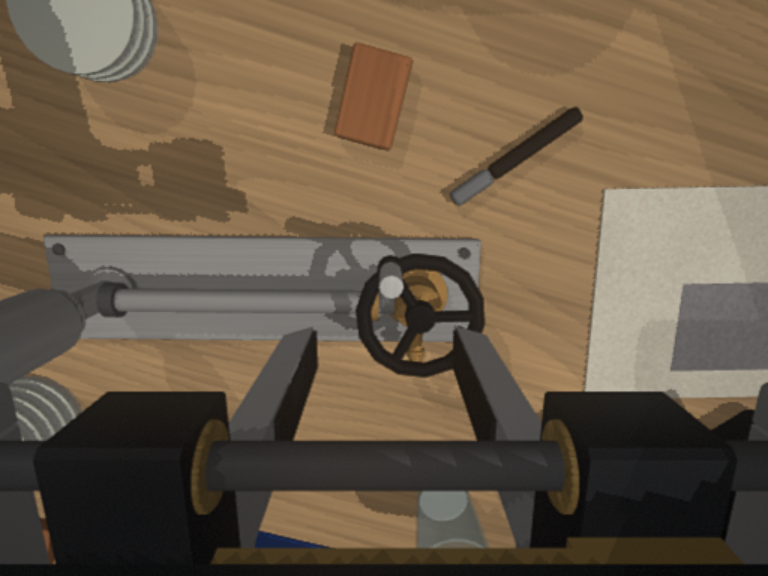

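The handle top is at (260.7,190.7) and the hub at (281.3,211.3) wrist px, both about 3 px right of prediction. The plate edge is tilted about 0.7° in the view.

Run:
```python
from h import *
w=imaging.camera("wrist")
H=atz(w,260.7,190.7,140);V=atz(w,281.3,211.3,92);print(H,V,np.linalg.norm((H-V)[:2]))
e=[atz(w,x/1.5,y/1.5,12) for x,y in((45,236),(480,241),(104,339),(300,339))]
for i in(0,2):
    d=e[i+1]-e[i];print("edge yaw",np.arctan2(-d[0],d[1]))
d=(V-np.array([577.3,-61.8,0]))[:2];yaw=np.arctan2(-d[0],d[1]);print("yaw",yaw,np.linalg.norm(d))
print("valve",(np.arctan2(*(H-V)[1::-1])-yaw)%(2*np.pi))
to([H[0],H[1],122])
```

```text
[470.8 175.2 140. ] [499.3 208.8  92. ] 44.13911225208632
edge yaw 0.271522547517157
edge yaw 0.28355269256427984
yaw 0.28059674899336673 281.6640266401255
valve 3.728795692913187
delta [ -0.8   3.8 109. ] turn None rot [-3.1  0.  -2.9] pos [471.1 171.4 231. ] F [-0.7  0.2 -0.7] t 14.175 q [ 0.3  0.2  1.6 -0.   1.4 -1.6] gap 56.23428172277517 0.0
```

Emit:
arm_command([
  [0.5,-1,4,15,0],
  [0.5,-1,4,45,0],
  [0.5,-1,4,75,0],
  [0.5,-1,4,98,0],
  [0.5,-1,4,108,0],
  [0.5,-1,4,109,0],
  [0.1,-1,4,109,0],
  [0.1,-1,4,109,0],
  [0.1,-1,4,109,0],
  [0.1,-1,4,109,0],
  [0.1,-1,4,109,0],
  [0.1,-1,4,109,0],
], force=20)

```text
clock: 15.68
eef_pos: [471.4, 176.0, 123.0]
eef_rot: [3.141, 0.002, -2.859]
wrist_force: [-0.0, 1.1, 7.5]
finger_gap: 9.6
finger_force: 3.6
```

Run:
```python
from h import *
to([0,0,0],.2806+np.pi)
s=monitor.read_state();p=s["eef_pos"][:2];d=p-[499.3,208.8];print(d,np.linalg.norm(d),np.arctan2(d[1],d[0])-.2806+2*np.pi)
```

```text
delta [502.  -37.5 122. ] turn 0.12114442685805772 rot [ 3.1  0.  -2.9] pos [471.4 176.  123. ] F [-0.   1.1  7.5] t 15.675 q [ 0.3  0.3  1.7  0.   1.1 -1.6] gap 9.568081471436779 3.571303173303022
[-27.9 -32.8] 43.07286847031626 3.727531595773171
```

Run:
```python
from h import *
w=imaging.camera("wrist");b=imaging.camera("scene");u,v=proj(b,[475,180,120]).astype(int)
B=cv2.resize(b["img"][v-25:v+25,u-25:u+25],(480,480),interpolation=cv2.INTER_CUBIC)
W=cv2.resize(w["img"][130:290,150:370],None,fx=3,fy=3)
cv2.imwrite("pics/g.png",cv2.cvtColor(cv2.resize(np.hstack([W,B]),(800,336)),cv2.COLOR_RGB2BGR))
to([0,0,0]);print(W.shape,proj(w,[471.4,176,140]))
```

```text
delta [502.  -37.5 121.9] turn None rot [ 3.1  0.  -2.9] pos [471.4 175.9 123. ] F [-0.6 -0.   6.7] t 15.775 q [ 0.3  0.3  1.7  0.   1.1 -1.6] gap 9.324020635948086 3.5645891839521937
(480, 660, 3) [256.7 232.7]
```

View pics/g.png

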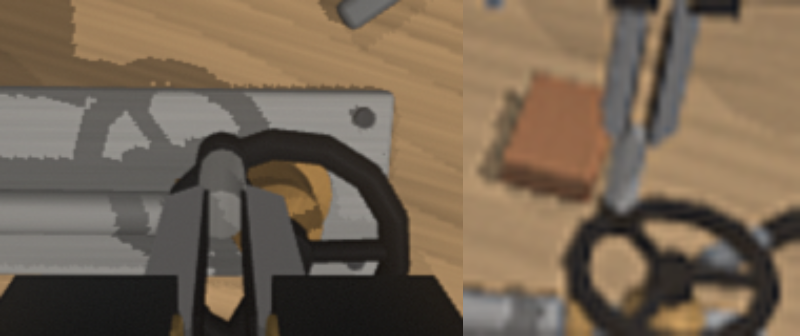

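Emit:
arm_command([
  [0.4,0,0,0,0],
  [0.4,0,0,0,0],
  [0.4,0,0,0,0],
  [0.4,0,0,0,0],
])

```text
clock: 16.27
eef_pos: [470.7, 175.6, 121.9]
eef_rot: [-3.142, -0.0, -2.859]
wrist_force: [-0.2, -0.5, 0.2]
finger_gap: 37.7
finger_force: 0.0
```

Run:
```python
from h import *
w=imaging.camera("wrist");b=imaging.camera("scene");a=imaging.camera("top")
for n,c in(("w",w),("s",b),("t",a)):
    r=trace(c,"handle")
    if r:
        m=r[0]["region"];ys,xs=np.nonzero(m);print(n,r[0]["p"],r[0]["rect"],"top row",ys.min(),xs[ys==ys.min()].mean(),"bot",ys.max(),xs[ys==ys.max()].mean())
    for z in(95,140): print("  pred",z,proj(c,[470.8,175.2,z]))
o1,d1=0,0
# scene ray for rect centre at z=117
r=find_in(b,"handle")
if r: print("scene pos@117",atz(b,*r[0]["rect"][:2],117),r[0])
to([0,0,0])
```

```text
w 0.65 [251.0, 226.6, 29.6, 41.5] top row 206 251.5 bot 248 249.5
  pred 95 [256.2 210.7]
  pred 140 [256.  233.3]
s 0.51 [330.0, 187.8, 19.7, 17.0] top row 181 329.5 bot 198 333.0
  pred 95 [340.1 199.5]
  pred 140 [342.1 189.5]
  pred 95 [156.2 210.7]
  pred 140 [152.1 209. ]
delta [501.1 -37.4 122.1] turn None rot [ 3.1 -0.  -2.9] pos [470.8 175.7 122. ] F [-0.3 -0.5 -0.5] t 16.625 q [ 0.3  0.3  1.7  0.   1.1 -1.6] gap 37.73308051709039 0.0
```

Emit:
arm_command([
  [0.6,0,0,-10,0],
  [0.6,0,0,-35,0],
  [0.6,0,0,-60,0],
  [0.6,0,0,-70,0],
  [0.6,0,0,-70,0],
  [0.6,0,0,-70,0],
])

```text
clock: 17.38
eef_pos: [470.5, 175.6, 191.2]
eef_rot: [3.142, -0.001, -2.859]
wrist_force: [-0.1, 0.1, 0.2]
finger_gap: 56.4
finger_force: 0.0
```

Run:
```python
from h import *
w=imaging.camera("wrist");b=imaging.camera("scene")
print("cam",ray(w,256,192))
to([0,0,0])
for n,c in(("w",w),("s",b)):
    r=trace(c,"handle")
    if r:
        m=r[0]["region"];ys,xs=np.nonzero(m);print(n,r[0]["p"],r[0]["rect"],"rows",ys.min(),xs[ys==ys.min()].mean(),"bot",ys.max(),xs[ys==ys.max()].mean())
    for z in(95,140): print("  pred",z,proj(c,[470.8,175.2,z]))
P=w["img"][150:275,180:340];P=cv2.resize(P,(640,500),interpolation=cv2.INTER_CUBIC)
u,v=(335,190);B=cv2.resize(b["img"][v-25:v+25,u-25:u+25],(500,500),interpolation=cv2.INTER_CUBIC)
def cir(c,p,z,r):return np.array([proj(c,[p[0]+r*np.cos(t),p[1]+r*np.sin(t),z]) for t in np.linspace(0,6.28,40)])
for im,c,off,f in((P,w,(180,150),4),(B,b,(u-25,v-25),10)):
    for p,z,r,col in(((470.8,175.2),140,8,(255,0,0)),((470.8,175.2),95,10,(0,255,0)),((499.3,208.8),91,51,(255,255,0))):
        cv2.polylines(im,[((cir(c,p,z,r)-off+.5)*f).astype(int).reshape(-1,1,2)],True,col,1)
cv2.imwrite("pics/h.png",cv2.cvtColor(cv2.resize(np.hstack([P,B]),(800,351)),cv2.COLOR_RGB2BGR))
```

```text
cam (array([400.4, 155.3, 387.3]), array([ 0.2,  0.1, -1. ]))
delta [500.5 -37.3 191.9] turn None rot [-3.1 -0.  -2.9] pos [470.5 175.6 191.2] F [-0.1  0.3 -0.1] t 17.475 q [ 0.3  0.2  1.6 -0.   1.3 -1.6] gap 56.19287509543948 0.0
w 0.77 [251.6, 198.4, 20.3, 29.5] rows 185 252.5 bot 213 251.5
  pred 95 [256.3 189. ]
  pred 140 [256.2 202. ]
  pred 95 [340.1 199.5]
  pred 140 [342.1 189.5]
```

View pics/h.png

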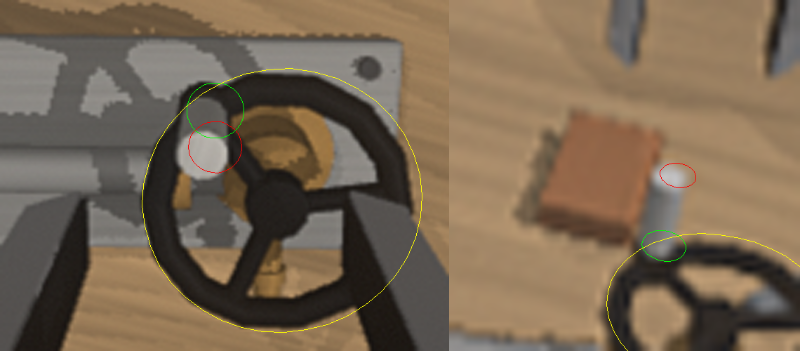

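The handle top sits about 4 mm toward -y and 2 mm toward +x of my estimate. The fingertips look much higher than the stated 19 mm ahead of the TCP, so the first grip probably only caught the handle's top edge. I'll check that from the calibration.

Run:
```python
from h import *
w=imaging.camera("wrist");b=imaging.camera("scene")
s=monitor.read_state();p=s["eef_pos"];R=Ro.from_euler("xyz",s["eef_rot"]).as_matrix()
print(w["mtx"][0,0])
for dz in(19,0,-20,-40):
    P=[p+R@np.array([8,sy*28.2,dz]) for sy in(-1,1)]
    print(dz,[proj(w,q) for q in P],[proj(b,q) for q in P])
print("seen wrist (212,221),(302,219.5); scene (335,174.3),(357,175.7)")
to([473.9,172.0,100],.2806+np.pi)
```

```text
306.5435666045281
19 [array([218.2, 203.8]), array([295.2, 203.9])] [array([334.5, 179.5]), array([352.8, 180.8])]
0 [array([214.7, 212. ]), array([298.7, 212.2])] [array([335.3, 175. ]), array([353.8, 176.2])]
-20 [array([210.3, 222.4]), array([303. , 222.6])] [array([336.2, 170.1]), array([354.9, 171.3])]
-40 [array([204.9, 235.3]), array([308.3, 235.4])] [array([337.1, 165.1]), array([356. , 166.3])]
seen wrist (212,221),(302,219.5); scene (335,174.3),(357,175.7)
delta [-2.1 -4.4 91.7] turn 0.11908311690289558 rot [-3.1 -0.  -2.9] pos [470.7 175.6 191.7] F [-1.1  0.5  0.6] t 17.675 q [ 0.3  0.2  1.6 -0.   1.3 -1.6] gap 56.23849483084112 0.0
```

The tips really are 0–15 mm behind the TCP, so I'll go lower, checking force on the way.

Emit:
arm_command([
  [0.5,-2,-4,20,0],
  [0.5,-2,-4,45,0],
  [0.5,-2,-4,65,0],
  [0.5,-2,-4,75,0],
  [0.5,-2,-4,79,0],
  [0.5,-2,-4,81,0],
  [0.5,-2,-4,83,0],
  [0.5,-2,-4,83,0],
])

```text
clock: 18.68
eef_pos: [473.9, 172.4, 109.2]
eef_rot: [3.142, 0.0, -2.859]
wrist_force: [0.3, 0.3, 0.3]
finger_gap: 46.8
finger_force: 0.0
```

Emit:
arm_command([
  [0.5,0,0,2,0],
  [0.5,0,0,3,0],
  [0.5,0,0,4,0],
  [0.5,0,0,4,0],
])

```text
clock: 19.18
eef_pos: [473.8, 172.4, 105.0]
eef_rot: [3.142, -0.0, -2.859]
wrist_force: [-0.1, 0.3, 0.1]
finger_gap: 47.1
finger_force: 0.0
```

Emit:
arm_command([
  [0.4,0,0,2,0],
  [0.05,0,0,2,0],
  [0.05,0,0,2,0],
  [0.05,0,0,2,0],
  [0.05,0,0,2,0],
  [0.05,0,0,2,0],
], force=20)

```text
clock: 19.92
eef_pos: [473.9, 172.4, 103.1]
eef_rot: [3.142, 0.0, -2.859]
wrist_force: [-0.1, 0.5, 0.6]
finger_gap: 15.4
finger_force: 20.0
```

Run:
```python
from h import *
w=imaging.camera("wrist");s=monitor.read_state();p=s["eef_pos"]
r=trace(w,"handle");print([(x["rect"],x["p"]) for x in r[:1]])
print([proj(w,[p[0],p[1],z]) for z in(95,140)])
to([0,0,0],.2806+np.pi);print(s["wrist_force"],s["moment"])
for V in([499.3,208.8],[499.6,207.8],[502,205.3]):
    d=p[:2]-V;print(d,np.hypot(*d),(np.arctan2(d[1],d[0])-.2806)%(2*np.pi))
```

```text
[([256.4, 235.0, 31.5, 49.4], 0.55)]
[array([256.7, 219. ]), array([256.6, 246.2])]
delta [503.2 -33.4 103.1] turn 0.12035659882493825 rot [ 3.1  0.  -2.9] pos [473.9 172.4 103.1] F [-0.4  1.   0.2] t 20.025 q [ 0.3  0.3  1.8  0.   1.1 -1.6] gap 15.791192904634839 20.000033708056435
[ 1.   0.3 -0.8] [ 0.1 -0.   0. ]
[-25.4 -36.4] 44.391411217190324 3.8213792198177745
[-25.7 -35.4] 43.7516257247817 3.802658199406919
[-28.1 -32.9] 43.27721871690014 3.7237450139847446
```

The handle is gripped: gap 15.6 mm, full 20 N. Next, working out the circle points in tool axes.

```bash
cat >> h.py <<'E'
def arc(p0,step,n,r=45): # tool-frame angle deg, + = clockwise from above
    f=np.radians(p0+step*np.arange(1,n+1));g=np.radians(p0)
    print([[round(float(x)) if 0 else round(float(x),1),round(float(y),1)] for x,y in zip(r*(np.cos(f)-np.cos(g)),r*(np.sin(f)-np.sin(g)))])
E
python3 -c "
from h import *
arc(-38,15,6)"
```

```text
[[6.0, 10.1], [9.1, 21.4], [9.2, 33.2], [6.3, 44.6], [0.5, 54.8], [-7.8, 63.2]]
```

Emit:
arm_command([
  [0.05,6,10.1,0,0],
  [0.05,9.1,21.4,0,0],
  [0.05,9.2,33.2,0,0],
  [0.05,6.3,44.6,0,0],
  [0.05,6.3,44.6,0,0],
])

```text
clock: 20.65
eef_pos: [456.0, 214.6, 103.1]
eef_rot: [-3.141, 0.003, -2.858]
wrist_force: [9.9, -0.1, -6.2]
finger_gap: 15.2
finger_force: 20.0
```

```bash
cat >> h.py <<'E'
def st():
    s=monitor.read_state();R=Ro.from_euler("xyz",s["eef_rot"]).as_matrix()
    print("pos",s["eef_pos"],"Ftool",R.T@s["wrist_force"],"M",s["moment"],"gap",s["finger_gap"],s["finger_force"],"t",s["clock"])
    w=imaging.camera("wrist");p=s["eef_pos"];r=trace(w,"handle")
    if r: print("handle",r[0]["rect"],r[0]["p"],"pred",proj(w,[p[0],p[1],140]))
    return w
E
python3 -c "
from h import *
st()"
```

```text
pos [456.  214.6 103.1] Ftool [-9.5 -2.8  6.2] M [ 0.  -2.1  0.1] gap 15.233719183308477 19.998361581237987 t 20.65
handle [257.0, 235.2, 29.0, 51.2] 0.89 pred [256.6 246.3]
```

```bash
python3 -c "
from h import *
f=np.radians(np.arange(37,170,15));print(np.c_[45*np.cos(f)-42.2,45*np.sin(f)-17.2].round(1).tolist())"
```

```text
[[-6.3, 9.9], [-14.5, 18.3], [-24.6, 24.2], [-35.9, 27.4], [-47.7, 27.5], [-59.1, 24.5], [-69.3, 18.7], [-77.7, 10.5], [-83.6, 0.4]]
```

Emit:
arm_command([
  [0.05,-6.3,9.9,0,0],
  [0.05,-14.5,18.3,0,0],
  [0.05,-24.6,24.2,0,0],
  [0.05,-35.9,27.4,0,0],
  [0.05,-47.7,27.5,0,0],
  [0.05,-59.1,24.5,0,0],
  [0.05,-69.3,18.7,0,0],
  [0.05,-77.7,10.5,0,0],
  [0.05,-83.6,0.4,0,0],
  [0.05,-83.6,0.4,0,0],
])

```text
clock: 22.0
eef_pos: [536.0, 236.7, 103.1]
eef_rot: [-3.141, 0.001, -2.86]
wrist_force: [0.4, -2.1, 1.1]
finger_gap: 15.4
finger_force: 20.0
```

```bash
python3 -c "
from h import *
st()"
```

```text
pos [536.  236.7 103.1] Ftool [ 0.2 -2.1 -1.1] M [-0.2 -0.   0. ] gap 15.350101670846383 20.00047406880185 t 22.0
handle [256.9, 233.5, 33.5, 51.0] 0.7 pred [256.6 246.2]
```

Emit:
arm_command([
  [0.05,-1.4,-3.7,0,0],
  [0.05,-2.4,-7.5,0,0],
  [0.05,-3.1,-11.3,0,0],
  [0.05,-3.4,-13.7,0,0],
  [0.05,-3.5,-15.2,0,0],
  [0.05,-3.5,-15.2,0,0],
])

```text
clock: 22.85
eef_pos: [543.3, 223.3, 103.1]
eef_rot: [-3.141, 0.0, -2.859]
wrist_force: [2.1, 0.1, 0.9]
finger_gap: 15.3
finger_force: 20.0
```

```bash
python3 -c "
from h import *
st()"
```

```text
pos [543.3 223.3 103.1] Ftool [-2.  -0.5 -0.9] M [ 0.1 -0.4 -0. ] gap 15.291387648547175 20.000071061658673 t 22.85
handle [255.2, 233.5, 31.7, 46.8] 0.55 pred [256.6 246.2]
```

No stop yet. Creeping on 1 mm at a time (tool -y).

Emit:
arm_command([
  [0.05,-0.1,-1,0,0],
  [0.05,-0.1,-2,0,0],
  [0.05,-0.1,-2,0,0],
])

```text
clock: 23.32
eef_pos: [543.9, 221.7, 103.1]
eef_rot: [3.142, 0.0, -2.859]
wrist_force: [2.9, 1.0, -0.9]
finger_gap: 15.5
finger_force: 20.0
```

Emit:
arm_command([
  [0.05,0,-1,0,0],
  [0.05,0,-2,0,0],
  [0.05,0,-2,0,0],
])

```text
clock: 23.7
eef_pos: [544.2, 220.2, 103.1]
eef_rot: [3.141, 0.0, -2.859]
wrist_force: [2.4, 6.3, 1.6]
finger_gap: 15.4
finger_force: 20.0
```

Emit:
arm_command([
  [0.05,0,-1,0,0],
  [0.05,0,-1,0,0],
])

```text
clock: 23.95
eef_pos: [544.3, 220.0, 103.1]
eef_rot: [3.139, 0.0, -2.859]
wrist_force: [0.4, 10.2, 0.9]
finger_gap: 15.3
finger_force: 20.0
```

Emit:
arm_command([
  [0.05,0,-1,0,0],
  [0.05,0,-1,0,0],
])

```text
clock: 24.2
eef_pos: [544.4, 219.8, 103.1]
eef_rot: [3.138, 0.0, -2.858]
wrist_force: [-0.5, 15.7, 1.2]
finger_gap: 15.5
finger_force: 20.0
```

The stop is firm: force rises to 15.7 N with no further motion at TCP (544.4,219.8). Unloaded, the closed position is about (544.2,220.4), which is +3 mm in tool y from the command. Now back off one turn, checking halfway.

Emit:
arm_command([
  [0.05,0,3,0,0],
  [0.05,2.2,16.9,0,0],
  [0.05,8.6,29.5,0,0],
  [0.05,18.5,39.4,0,0],
  [0.05,31.1,45.8,0,0],
  [0.05,45,48,0,0],
  [0.05,58.9,45.8,0,0],
  [0.05,71.5,39.4,0,0],
  [0.05,81.4,29.5,0,0],
  [0.05,87.8,16.9,0,0],
  [0.05,90,3,0,0],
])

```text
clock: 25.58
eef_pos: [457.4, 195.1, 103.1]
eef_rot: [3.141, 0.001, -2.859]
wrist_force: [10.3, 5.3, -5.0]
finger_gap: 15.7
finger_force: 20.0
```

```bash
python3 -c "
from h import *
st()"
```

```text
pos [457.4 195.1 103.1] Ftool [-11.4   2.2   5. ] M [ 1.2 -2.1 -0. ] gap 15.714229600858808 19.998721819664876 t 25.575
handle [258.0, 235.5, 27.6, 48.0] 0.76 pred [256.6 246.2]
```

Emit:
arm_command([
  [0.05,-3,-13.9,0,0],
  [0.05,-9.4,-26.5,0,0],
  [0.05,-19.2,-36.4,0,0],
  [0.05,-31.7,-42.8,0,0],
  [0.05,-45.5,-45,0,0],
  [0.05,-59.3,-42.8,0,0],
  [0.05,-71.8,-36.4,0,0],
  [0.05,-81.6,-26.5,0,0],
  [0.05,-88,-13.9,0,0],
  [0.05,-90,0,0,0],
  [0.05,-88,13.9,0,0],
  [0.05,-81.6,26.5,0,0],
  [0.05,-71.8,36.4,0,0],
  [0.05,-59.3,42.8,0,0],
  [0.05,-45.5,45,0,0],
  [0.05,-31.7,42.8,0,0],
  [0.05,-19.2,36.4,0,0],
  [0.05,-9.4,26.5,0,0],
  [0.05,-3,13.9,0,0],
  [0.05,-1,0,0,0],
])

```text
clock: 28.18
eef_pos: [457.9, 195.0, 103.0]
eef_rot: [3.141, -0.001, -2.859]
wrist_force: [0.3, 3.0, 2.5]
finger_gap: 15.3
finger_force: 20.0
```

```bash
python3 -c "
from h import *
st()"
```

```text
pos [457.9 195.  103. ] Ftool [-1.2  2.8 -2.5] M [ 0.6 -0.   0. ] gap 15.313975031523778 20.001473804586567 t 28.175
handle [255.7, 235.3, 30.4, 48.7] 0.78 pred [256.6 246.1]
```

Emit:
arm_command([
  [0.05,-2.1,-13.9,0,0],
  [0.05,-8.5,-26.5,0,0],
  [0.05,-18.3,-36.4,0,0],
  [0.05,-30.8,-42.8,0,0],
  [0.05,-44.5,-44.8,0,0],
  [0.05,-58.2,-42.8,0,0],
  [0.05,-70.8,-36.4,0,0],
  [0.05,-80.6,-26.5,0,0],
  [0.05,-87,-13.9,0,0],
  [0.05,-88.6,-7,0,0],
  [0.05,-89,-3,0,0],
  [0.05,-89.1,-1,0,0],
  [0.05,-89.1,0,0,0],
  [0.05,-89.1,0,0,0],
])

```text
clock: 30.02
eef_pos: [544.4, 220.8, 102.9]
eef_rot: [-3.141, -0.001, -2.859]
wrist_force: [-3.5, -1.6, 5.9]
finger_gap: 15.4
finger_force: 20.0
```

Run:
```python
from h import *
st();to([544.2,220.4,103.1])
b=imaging.camera("scene");a=imaging.camera("top")
for t,z in(("cup",140),):
    for c in(a,b):
        r=find_in(c,t)[:2];print([(x["rect"],x["p"]) for x in r],proj(c,[577.3,-61.8,140]))
for c in(a,b):print({t:np.array(r[0]["rect"]) for t in("wood_box","dishes_low","dishes_tall","marker","beaker") if (r:=find_in(c,t))})
```

```text
pos [544.4 220.8 102.9] Ftool [ 3.9 -0.6 -5.9] M [-0.2  0.8  0.1] gap 15.360102754275076 20.000864565954544 t 30.025
handle [255.8, 233.1, 29.7, 47.9] 0.84 pred [256.6 246.2]
delta [ 0.4 -0.4 -0.1] turn None rot [-3.1 -0.  -2.9] pos [544.5 220.8 103. ] F [-4.7 -1.4  5.7] t 30.125 q [ 0.3  0.5  1.5 -0.   1.2 -1.5] gap 15.282258807388557 20.000842472654767
[([253.8, 167.3, 21.0, 32.0], 0.61)] [251.7 167.2]
[([270.9, 171.5, 24.0, 20.2], 0.44), ([222.1, 241.9, 33.1, 38.9], 0.27)] [260.  191.6]
{'wood_box': array([179.1, 259.4,  22.3,  27.7]), 'dishes_low': array([268.2, 259.7,  36.9,  37. ]), 'beaker': array([114.2, 115.2,  30. ,  28.7])}
{'wood_box': array([329.5, 192.4,  18.7,  10.1]), 'dishes_low': array([270.5, 173.3,  25.2,  20. ]), 'dishes_tall': array([178.4, 210.7,  26.9,  17.4]), 'beaker': array([363.1, 281.2,  31.4,  38.1])}
```

Emit:
arm_command([
  [0.05,0.2,-0.4,0,0],
  [0.05,0.2,-0.4,0,0],
  [0.05,0.2,-0.4,0,0],
  [0.05,0.2,-0.4,0,0],
])

```text
clock: 31.32
eef_pos: [544.3, 220.4, 103.0]
eef_rot: [3.142, 0.001, -2.859]
wrist_force: [-0.8, 0.7, 2.7]
finger_gap: 15.6
finger_force: 20.0
```

```bash
python3 -c "
from h import *
to([544.2,220.4,103.1]);print(job.sign_off())"
```

```text
delta [ 0.1  0.  -0.1] turn None rot [ 3.1  0.  -2.9] pos [544.3 220.4 103. ] F [-0.8  0.7  2.7] t 31.325 q [ 0.3  0.5  1.5  0.   1.2 -1.5] gap 15.571528277599988 20.00094758346677
the job is handed in; nothing more can be done
None
```

The job is handed in at 31 s: the cup is upright and centred on the head to within about 2 mm. The valve was closed to its stop and backed off two full turns (within about 0.01 rad), and the handle is still gripped at 20 N; the verdict was not shown.

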